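# Point out the socket and the first two cover bolts

### The arm

A 6-joint arm with a two-finger parallel gripper is mounted at the origin on the work surface. World frame = base frame: x ahead of the robot, y to its left, z up, the work surface at z = 0. Lengths are in m, angles in rad, forces in N, time in s.
With the tool pointing down it reaches from about 0.375 to 0.9 m from the base axis. Payload 3.1 kg.
Tool frame: the origin (TCP) lies between the finger pads; the fingertips stand 17 mm ahead of it and the grasp point (between the pads) lies 2 mm behind it; z points along the fingers, y is the direction in which the jaws open and shut (so a half turn about z gives the same grasp; the last joint's range is limited). The gripper opens to 87 mm and grips with 3 to 60 N. Pads are 19 mm wide; open, the fingers measure 117 mm over their backs; the gripper's body (75 mm by 190 mm) begins 51 mm behind the grasp point.
Start: joints at [-1.462, 0.527, 1.433, -0, 1.181, -0.178], TCP at [0.177, -0.599, 0.24] pointing down, gripper open.
Joint ranges: [-3.08, 3.08], [-0.75, 2.2], [0.22, 2.44], [-1.43, 4.57], [0, 2.65], [-2.85, 2.85]. Speed limits (rad/s): [2.79, 2.79, 3.14, 3.14, 3.14, 3.14].

### API

Orientations are given as a rotation vector (axis times angle).
In Python, from plant import observe, camera, camera_model, sign_off gives the robot as it stands.
- The arm moves only by the tool apply_moves, never from a script. Its argument "steps" is a list of rows, each a list of 3 entries, a list of its own where there are three numbers: the gripper's target within -1 to 1 (shut at 1, half-way at 0, fully open at -1), then the shift along the world's x, y, z in m, then the turn, a rotation vector about the world's x, y, z in degrees. A call has 1 to 10 rows; each row is the pose to reach, as a shift and turn from the pose commanded when the call began; what a row does not reach only later rows make up. A row lasts 1/12 s, in which the tool goes at most 41.7 mm and 7.16 degrees, less where a joint would pass 70% of its speed; a pose out of reach is approached as far as the arm can. A call with a gripper value outside its range is refused whole. The fingers move at their own pace and stop on an object; "newtons" is the grip in N (left out, the last holds). Time passes only in rows, so rows that repeat a pose let the fingers close. It gives the time, the measured TCP pose, the force and the opening at its end, in the units of the state.
- observe(): the state, without advancing time (a new reading comes with each control period).
- camera(name): name is "scene" or "top" or "wrist"; returns (picture, depth): 384x512x3 uint8, red, green, blue; 384x512 float32, m along the optical axis (not along the pixel's ray), 0 where there is no reading.
- camera_model(name): a dict with "vfov" (degrees; the focal length in pixels is half the picture's height over the tangent of half this angle, whatever the lens; pixels are square), "cx", "cy" (the principal point, pixels), "R" (3x3) and "t" (3): a world point X has camera coordinates R X + t. Camera axes: x right, y down, z forward; pixel columns grow to the right and rows downward; lengths in m; the calibration is good to about 2 mm. A picture is of the moment at which its call begins: read the wrist's pose just before it. camera_model takes no time and is no camera call; for the wrist camera it gives the pose at the moment of the call.
- sign_off(): hands the job in, once; it reports no verdict.
The state is a dict: "t": time; "qpos": joint angles; "qvel": joint speeds; "tau": joint torques, N m; "position": TCP position; "tool_rot": TCP orientation; "contact_force": force on the tool from outside, world axes, zero at the start; "ft_torque": the same for the moment, N m; "width": finger opening in m.
Only numpy, scipy, OpenCV 4.12 (cv2) and the standard library are available. Lean on these libraries where they do the work, as an engineer would, in place of code of your own. Each camera call takes 0.05 s, during which the arm holds its last target.

### The job

Show the apprentice how to start on the bearing cover. With the fingertips a couple of centimetres straight above each thing and touching nothing, point for about two seconds first at the socket with the yellow band, then at the yellow-painted bolt on the cover, and then at the bolt diagonally across the cover from it, and finish there, still pointing at that last bolt. Do not dip down to point at any other socket or bolt, and do not touch or move anything.

Things in the scene. Friction and masses are not known exactly. Their poses are not given: they have to be found in the camera images.
- housing: Round bearing housing fixed to the bench: blue body, 190 mm diameter at the foot, aluminium cover on top, 64 mm high. Origin: centre of its underside, z up. Four hex bolts on the cover, on a 65 mm radius: yellow-painted at +x, dark steel at -x, +y and -y; heads 28 mm across, tops 79 mm above the bench. A central shaft end, 28 mm diameter, rises to 84 mm. Small brass nipple at +y.
- bolt_marked (a point): Centre of the top of the hex head of the yellow-painted bolt, 79 mm above the bench; z up.
- bolt_across (a point): Centre of the top of the hex head of the dark bolt diagonally across from the yellow one, 130 mm from it, 79 mm above the bench; z up.
- bolt_side_a (a point): Centre of the top of the hex head of one of the two other dark bolts (housing +y), not to be pointed at, 79 mm above the bench; z up.
- bolt_side_b (a point): Centre of the top of the hex head of one of the two other dark bolts (housing -y), not to be pointed at, 79 mm above the bench; z up.
- socket_yellow: The socket to point at: a socket standing upright on the bench, its square drive end up, total height 46 mm: 36 mm diameter up to 24 mm, then a cone, then 28 mm diameter above 32 mm. Steel, with a wide yellow painted band around its shoulder (12 to 38 mm up), seen from above as a yellow ring. Loose, 0.2 kg, origin at the centre of its underside, z up.
- socket_yellow_top (a point): Centre of the top of the yellow-banded socket, 46 mm above the bench; z up.
- socket_red: Not to be pointed at: a socket standing upright on the bench, its square drive end up, total height 46 mm: 36 mm diameter up to 24 mm, then a cone, then 28 mm diameter above 32 mm. Steel, with a wide red painted band around its shoulder (12 to 38 mm up), seen from above as a red ring. Loose, 0.2 kg, origin at the centre of its underside, z up.
- socket_red_top (a point): Centre of the top of the red-banded socket, 46 mm above the bench; z up.
- socket_blue: Not to be pointed at: a socket standing upright on the bench, its square drive end up, total height 46 mm: 36 mm diameter up to 24 mm, then a cone, then 28 mm diameter above 32 mm. Steel, with a wide blue painted band around its shoulder (12 to 38 mm up), seen from above as a blue ring. Loose, 0.2 kg, origin at the centre of its underside, z up.
- socket_blue_top (a point): Centre of the top of the blue-banded socket, 46 mm above the bench; z up.
- wrench: Bystander: flat steel combination wrench (ring at one end, open jaw at the other) about 200 mm long, lying crosswise on the far part of the bench along its own x, under 25 mm high; origin under it, between its ends. Loose.
- tin: Bystander: closed steel tin with a pale paper label, 68 mm diameter, 80 mm high, standing on the bench to the left of the sockets; origin at the centre of its underside. Loose.
Things that resemble listed ones, but are neither listed nor needed, are in the scene too. Of the things that look like the housing, take the one that is farthest to the robot's right at the start.

How it is judged:
On the way, in this order (a step that is already met when the one before it is completed fails the run):
1. points at the yellow-banded socket for a second (horizontal distance between the grasp point and socket_yellow_top below 0.025 m and z of the grasp point in the frame of socket_yellow_top between 0.02 and 0.075 m), for 1 s.
2. points at the yellow-painted bolt for a second (horizontal distance between the grasp point and bolt_marked below 0.025 m and z of the grasp point in the frame of bolt_marked between 0.02 and 0.075 m), for 1 s.
3. points at the bolt diagonally across for a second (horizontal distance between the grasp point and bolt_across below 0.025 m and z of the grasp point in the frame of bolt_across between 0.02 and 0.075 m), for 1 s.
At the end, for the whole second after the job is handed in: The grasp point of the gripper (some 19 mm behind the fingertips) stays within 25 mm sideways of the top of the bolt across from the yellow one, 20 to 75 mm above it; sockets, wrench and tin are at rest within 6 mm of where they started (all of step 3 and distance of each of socket_yellow, socket_red, socket_blue, wrench, tin from where it was at the start of the episode below 0.006 m and linear speed of each of socket_yellow, socket_red, socket_blue, wrench, tin below 0.02 m/s); the robot touches nothing.
It fails at once if the robot touches the housing, a socket, the wrench or the tin (contact force between any of the fingers, the arm and housing above 0.3 N or contact force between any of the fingers, the arm and socket_yellow above 0.3 N or contact force between any of the fingers, the arm and socket_red above 0.3 N or contact force between any of the fingers, the arm and socket_blue above 0.3 N or contact force between any of the fingers, the arm and wrench above 0.3 N or contact force between any of the fingers, the arm and tin above 0.3 N).
It fails at once if a socket, the wrench or the tin is moved, lifted or knocked over (distance of any of socket_yellow, socket_red, socket_blue, wrench, tin from where it was at the start of the episode above 0.006 m).
It fails at once if the robot dips down over one of the other sockets or bolts (grasp point within 20 mm sideways and less than 50 mm above its top) ((horizontal distance between the grasp point and bolt_side_a below 0.02 m and z of the grasp point in the frame of bolt_side_a below 0.05 m) or (horizontal distance between the grasp point and bolt_side_b below 0.02 m and z of the grasp point in the frame of bolt_side_b below 0.05 m) or (horizontal distance between the grasp point and socket_red_top below 0.02 m and z of the grasp point in the frame of socket_red_top below 0.05 m) or (horizontal distance between the grasp point and socket_blue_top below 0.02 m and z of the grasp point in the frame of socket_blue_top below 0.05 m)).
It also fails if it takes over 42 s, if anything falls off the work surface, if the arm or the gripper's body presses on something with over 40 N, if the wrist force passes 120 N, or if a joint passes its speed limit or range.

## Working session

There is one attempt and no reset: what is moved stays moved. The work goes in short steps, Python scripts to look and compute and a tool call to move; the robot and the scene stay as the last step left them, time stands still between calls to the robot, and variables do not carry over. Pictures are saved under pics/ and viewed, and the job is handed in when it is done.

Besides the shell and the picture viewer there is one more tool, called as name([rows], argument=value, ...), one row to a line, values as JSON. apply_moves: Moves the arm, as the interface text tells. Its arguments: {"type":"object","properties":{"steps":{"type":"array"},"newtons":{"type":"number"}},"required":["steps"]}

```bash
mkdir -p pics; python3 - <<'E'
from plant import *
import cv2,numpy as np,pickle
o=observe();print(o['t'],o['position'],o['tool_rot'],o['width'])
d={}
for n in("scene","top"):
    m=camera_model(n);p,z=camera(n);d[n]=(m,p,z);print(n,m)
    cv2.imwrite(f"pics/{n}0.png",p[:,:,::-1])
pickle.dump(d,open("v0.pkl","wb"))
E
```

```text
0.0 [ 0.17674404 -0.59876381  0.2385665 ] [-3.10718653e+00 -4.48610127e-01 -1.16079827e-04] 0.08694917386801568
scene {'vfov': 44.89442108830103, 'cx': 263.5876626541184, 'cy': 198.7583282757328, 'R': array([[-0.29686352,  0.95472208, -0.01943694],
       [ 0.56003705,  0.15758059, -0.81334302],
       [-0.77345365, -0.25233728, -0.58145966]]), 't': array([ 0.05972418, -0.26257236,  1.63096862])}
top {'vfov': 52.50357684450693, 'cx': 252.4640149074017, 'cy': 190.65429076829827, 'R': array([[-0.02521492, -0.99943325, -0.02230218],
       [-0.99535301,  0.02717341, -0.09237957],
       [ 0.09293324,  0.0198692 , -0.99547407]]), 't': array([0.12735637, 0.5928124 , 0.88580398])}
```

View pics/scene0.png

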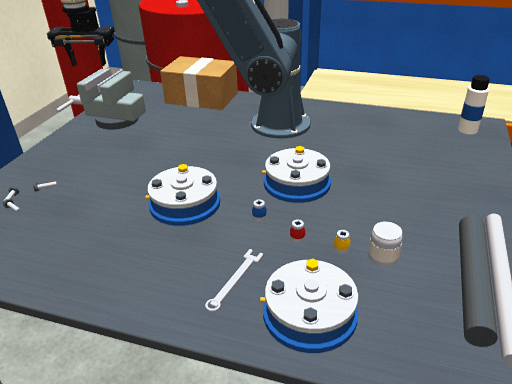

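View pics/top0.png

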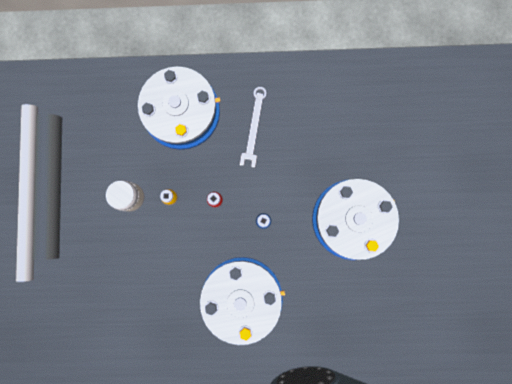

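The top view shows three housings. The one farthest right (−y) is centred near (357,219), with its yellow bolt at (372,245) and the bolt across from it at (346,192). The sockets are yellow (168,197), red (214,199) and blue (263,221), and the tin is at (123,196).

```bash
cat > h.py <<'E'
import numpy as np,cv2
def ray(m,u,v,z):
    f=192/np.tan(np.radians(m['vfov']/2)); R=m['R'];c=-R.T@m['t']
    d=R.T@np.array([(u-m['cx'])/f,(v-m['cy'])/f,1]); return c+d*(z-c[2])/d[2]
def proj(m,X):
    f=192/np.tan(np.radians(m['vfov']/2)); p=m['R']@X+m['t']; return np.r_[m['cx'],m['cy']]+f*p[:2]/p[2]
def blobs(img,lo,hi,amin=20):
    h=cv2.cvtColor(img,cv2.COLOR_RGB2HSV);mk=cv2.inRange(h,lo,hi)
    n,l,s,c=cv2.connectedComponentsWithStats(mk)
    return [(c[i].round(1),s[i,4]) for i in range(1,n) if s[i,4]>=amin]
E
python3 - <<'E'
from h import *;import pickle
d=pickle.load(open("v0.pkl","rb"));m,p,z=d['top']; ms,ps,zs=d['scene']
for nm,(mm,pp) in dict(top=(m,p),scene=(ms,ps)).items():
    print(nm,'yellow')
    for c,a in blobs(pp,(18,130,110),(34,255,255)): print(c,a,ray(mm,*c,.077).round(4),ray(mm,*c,.035).round(4))
    print('dark')
    for c,a in blobs(pp,(0,0,0),(180,255,75),25):
        if a<400: print(c,a,ray(mm,*c,.077).round(4),ray(mm,*c,.046).round(4))
cv2.imwrite('pics/crop.png',cv2.resize(p[160:270,100:410,::-1],None,fx=2.5,fy=2.5,interpolation=cv2.INTER_CUBIC))
E
```

```text
top yellow
[180.4 129.4] 84 [0.7354 0.2707 0.077 ] [0.7463 0.2793 0.035 ]
[172.4 198.1] 62 [0.5797 0.2899 0.077 ] [0.583  0.2994 0.035 ]
[372.  245.5] 96 [ 0.4642 -0.1469  0.077 ] [ 0.4619 -0.1587  0.035 ]
[245.  333.8] 100 [0.2825 0.1347 0.077 ] [0.2714 0.1367 0.035 ]
dark
scene yellow
[67.5 35.8] 53 [-0.5057 -1.2292  0.077 ] [-0.6288 -1.3327  0.035 ]
[180.1  64.4] 321 [-0.2691 -0.5063  0.077 ] [-0.3771 -0.5638  0.035 ]
[215.7  67.7] 356 [-0.2692 -0.3478  0.077 ] [-0.3773 -0.3953  0.035 ]
[299.3 149.1] 53 [0.289  0.1358 0.077 ] [0.2165 0.1192 0.035 ]
[182.2 167.4] 65 [ 0.47   -0.1459  0.077 ] [ 0.409  -0.1804  0.035 ]
[341.4 243.4] 157 [0.6614 0.319  0.077 ] [0.6127 0.3141 0.035 ]
[311.9 264.3] 118 [0.7417 0.2724 0.077 ] [0.6981 0.2645 0.035 ]
[262.3 299.2] 26 [0.8592 0.2037 0.077 ] [0.8231 0.1914 0.035 ]
dark
[74.2  2.4] 27 [-1.1222 -1.6334  0.077 ] [-1.2421 -1.7289  0.046 ]
[130.3  41.1] 105 [-0.5031 -0.8773  0.077 ] [-0.5939 -0.9372  0.046 ]
[153.3  66.4] 53 [-0.2201 -0.6039  0.077 ] [-0.2976 -0.6509  0.046 ]
[479.7  82.1] 230 [-0.3682  0.6553  0.077 ] [-0.4526  0.6675  0.046 ]
[115.8 124.2] 251 [ 0.2872 -0.4651  0.077 ] [ 0.2336 -0.5056  0.046 ]
[279.7 133.5] 143 [0.2118 0.056  0.077 ] [0.1547 0.04   0.046 ]
[324.4 183. ] 26 [0.4418 0.2387 0.077 ] [0.3955 0.2313 0.046 ]
[156.3 184.7] 25 [ 0.5651 -0.1737  0.077 ] [ 0.5246 -0.2005  0.046 ]
[ 14.4 190.9] 33 [ 0.6887 -0.5109  0.077 ] [ 0.654  -0.5536  0.046 ]
[180.4 197.2] 28 [ 0.599  -0.0895  0.077 ] [ 0.5601 -0.1123  0.046 ]
[  7.  203.3] 37 [ 0.7384 -0.4899  0.077 ] [ 0.706  -0.5316  0.046 ]
[277.2 289.4] 37 [0.8276 0.2236 0.077 ] [0.7994 0.2155 0.046 ]
[345.3 293.9] 38 [0.8027 0.3501 0.077 ] [0.7734 0.348  0.046 ]
[349.3 323.6] 31 [0.8705 0.3681 0.077 ] [0.8443 0.3668 0.046 ]
[309.8 318.4] 40 [0.8787 0.2988 0.077 ] [0.8529 0.2942 0.046 ]
```

View pics/crop.png

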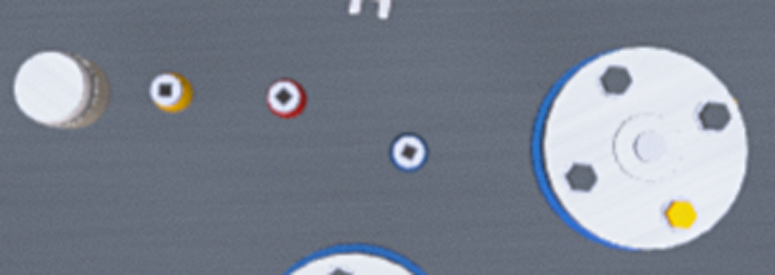

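```bash
python3 - <<'E'
from h import *;import pickle
d=pickle.load(open("v0.pkl","rb"));m,p,z=d['top'];ms=d['scene'][0]
for n,u,v,h in [('sy',166.4,196,.046),('sr',213.6,198.4,.046),('sb',263.6,220.8,.046),('mark',372,245.5,.078),('across',346.8,192,.079),('s1',386,206.4,.079),('s2',332.4,230.8,.079),('shaft',360,218.7,.084),('tin',120,195,.08)]:
    X=ray(m,u,v,h); print(n,X.round(4),'scene px',proj(ms,X).round(1))
E
```

```text
sy [0.5874 0.3108 0.046 ] scene px [342.2 232.6]
sr [0.5789 0.2015 0.046 ] scene px [296.9 222.3]
sb [0.5244 0.0877 0.046 ] scene px [258.4 201.7]
mark [ 0.4643 -0.1467  0.078 ] scene px [182.8 166. ]
across [ 0.5826 -0.0974  0.079 ] scene px [180.3 192.4]
s1 [ 0.5486 -0.1815  0.079 ] scene px [156.5 180.2]
s2 [ 0.4983 -0.062   0.079 ] scene px [206.6 176.8]
shaft [ 0.523  -0.1221  0.084 ] scene px [181.4 176.8]
tin [0.5895 0.4066 0.08  ] scene px [386.5 228.9]
```

apply_moves([
  [1,[0,0,0.03],[0,0,0]],
  [1,[0,0,0.05],[0,0,0]],
  [1,[0.02,0.02,0.05],[0,0,0]],
  [1,[0.04,0.05,0.05],[0,0,0]],
  [1,[0.06,0.08,0.05],[0,0,0]],
  [1,[0.08,0.11,0.05],[0,0,0]],
  [1,[0.1,0.14,0.05],[0,0,0]],
  [1,[0.12,0.17,0.05],[0,0,0]],
  [1,[0.14,0.2,0.05],[0,0,0]],
  [1,[0.16,0.22,0.05],[0,0,0]],
])

```text
t: 0.93
position: [0.337, -0.3758, 0.2891]
tool_rot: [-3.106, -0.449, 0.001]
contact_force: [-0.4, -0.3, -0.9]
width: 0.0283
```

apply_moves([
  [1,[0.012,0.034,0],[0,0,0]],
  [1,[0.024,0.068,0],[0,0,0]],
  [1,[0.036,0.102,0],[0,0,0]],
  [1,[0.048,0.136,0],[0,0,0]],
  [1,[0.06,0.17,0],[0,0,0]],
  [1,[0.072,0.204,0],[0,0,0]],
  [1,[0.084,0.238,0],[0,0,0]],
  [1,[0.096,0.272,0],[0,0,0]],
  [1,[0.108,0.306,0],[0,0,0]],
  [1,[0.12,0.34,0],[0,0,0]],
])

```text
t: 1.77
position: [0.4568, -0.0376, 0.2894]
tool_rot: [-3.109, -0.449, 0.001]
contact_force: [-0.0, 0.1, -0.3]
width: 0.0003
```

apply_moves([
  [1,[0.012,0.034,0],[0,0,0]],
  [1,[0.024,0.068,0],[0,0,0]],
  [1,[0.036,0.102,0],[0,0,0]],
  [1,[0.048,0.136,0],[0,0,0]],
  [1,[0.06,0.17,0],[0,0,0]],
  [1,[0.072,0.204,0],[0,0,0]],
  [1,[0.084,0.238,0],[0,0,0]],
  [1,[0.096,0.272,0],[0,0,0]],
  [1,[0.11,0.31,0],[0,0,0]],
  [1,[0.12,0.33,0],[0,0,0]],
])

```text
t: 2.6
position: [0.577, 0.2946, 0.2889]
tool_rot: [-3.107, -0.453, -0.0]
contact_force: [0.6, 0.3, 0.5]
width: 0.0003
```

apply_moves([
  [1,[0.01,0.016,-0.02],[0,0,0]],
  [1,[0.01,0.016,-0.05],[0,0,0]],
  [1,[0.01,0.016,-0.08],[0,0,0]],
  [1,[0.01,0.016,-0.1],[0,0,0]],
  [1,[0.01,0.016,-0.1],[0,0,0]],
])

```text
t: 3.02
position: [0.5829, 0.3055, 0.1834]
tool_rot: [3.107, 0.449, -0.019]
contact_force: [-1.2, 0.4, -0.1]
width: 0.0004
```

```bash
python3 - <<'E'
from plant import *
from h import *
o=observe();m=camera_model('wrist');p,z=camera('wrist');cv2.imwrite('pics/w1.png',p[:,:,::-1])
print(o['position'],proj(m,np.array([.5874,.3108,.046])),proj(m,np.array([.5789,.2015,.046])))
ps,_=camera('scene');cv2.imwrite('pics/s1.png',cv2.resize(ps[120:320,130:450,::-1],None,fx=2.5,fy=2.5))
for c,a in blobs(p,(18,130,110),(34,255,255)): print(c,a)
E
```

```text
[0.58291734 0.30549297 0.18344782] [254.40904552 179.96962336] [346.34060787 213.81625895]
[349.3  35.3] 920
[254.1 165.3] 317
[272.7 276. ] 139
[244.1 276.5] 132
```

View pics/w1.png

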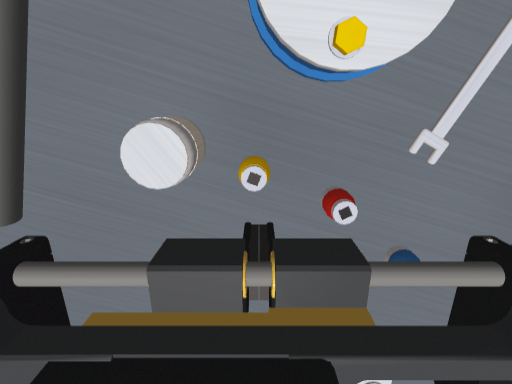

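View pics/s1.png

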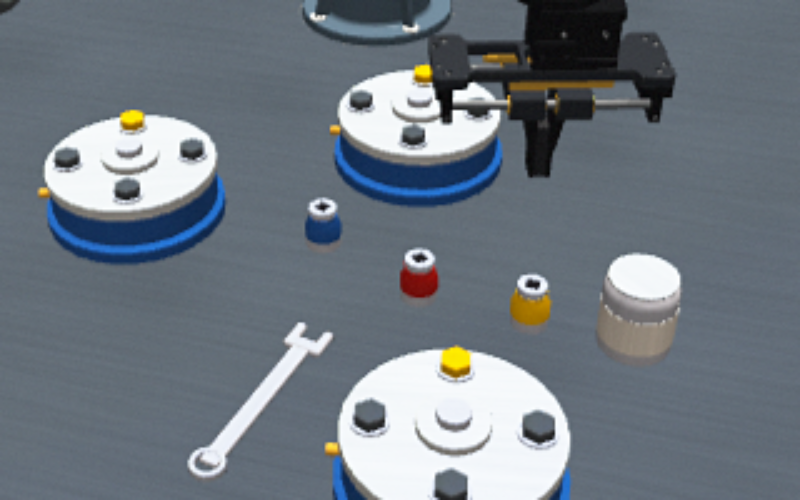

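The wrist view confirms the estimate: the yellow socket's top is at (254,179) and was predicted at (254,180). I'll go down in two calls and hold.

apply_moves([
  [1,[0,0,-0.02],[0,0,0]],
  [1,[0,0,-0.04],[0,0,0]],
  [1,[0,0,-0.06],[0,0,0]],
  [1,[0,0,-0.07],[0,0,0]],
  [1,[0,0,-0.08],[0,0,0]],
  [1,[0,0,-0.08],[0,0,0]],
  [1,[0,0,-0.08],[0,0,0]],
])

```text
t: 3.7
position: [0.5875, 0.3067, 0.1104]
tool_rot: [-3.109, -0.449, -0.002]
contact_force: [0.2, -0.1, 0.2]
width: 0.0006
```

apply_moves([
  [1,[0,0.003,-0.01],[0,0,0]],
  [1,[0,0.003,-0.02],[0,0,0]],
  [1,[0,0.003,-0.02],[0,0,0]],
  [1,[0,0.003,-0.02],[0,0,0]],
  [1,[0,0.003,-0.02],[0,0,0]],
  [1,[0,0.003,-0.02],[0,0,0]],
  [1,[0,0.003,-0.02],[0,0,0]],
  [1,[0,0.003,-0.02],[0,0,0]],
  [1,[0,0.003,-0.02],[0,0,0]],
  [1,[0,0.003,-0.02],[0,0,0]],
])

```text
t: 4.53
position: [0.5869, 0.3096, 0.0898]
tool_rot: [-3.109, -0.449, -0.001]
contact_force: [-0.0, 0.6, 0.9]
width: 0.0005
```

apply_moves([
  [1,[0,0,0],[0,0,0]],
  [1,[0,0,0],[0,0,0]],
  [1,[0,0,0],[0,0,0]],
  [1,[0,0,0],[0,0,0]],
  [1,[0,0,0],[0,0,0]],
  [1,[0,0,0],[0,0,0]],
  [1,[0,0,0],[0,0,0]],
  [1,[0,0,0],[0,0,0]],
  [1,[0,0,0],[0,0,0]],
  [1,[0,0,0],[0,0,0]],
])

```text
t: 5.37
position: [0.5868, 0.3096, 0.0896]
tool_rot: [-3.109, -0.449, -0.0]
contact_force: [0.1, -0.5, 0.4]
width: 0.0003
```

apply_moves([
  [1,[0,0,0],[0,0,0]],
  [1,[0,0,0],[0,0,0]],
  [1,[0,0,0],[0,0,0]],
  [1,[0,0,0],[0,0,0]],
  [1,[0,0,0],[0,0,0]],
  [1,[0,0,0],[0,0,0]],
  [1,[0,0,0],[0,0,0]],
])

```text
t: 5.95
position: [0.5868, 0.3096, 0.0895]
tool_rot: [3.109, 0.449, 0.0]
contact_force: [0.6, -0.3, 0.1]
width: 0.0005
```

```bash
python3 - <<'E'
from plant import *
import cv2
ps,_=camera('scene');cv2.imwrite('pics/s2.png',cv2.resize(ps[120:320,130:450,::-1],None,fx=2.5,fy=2.5))
E
```

```text
(no output)
```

View pics/s2.png

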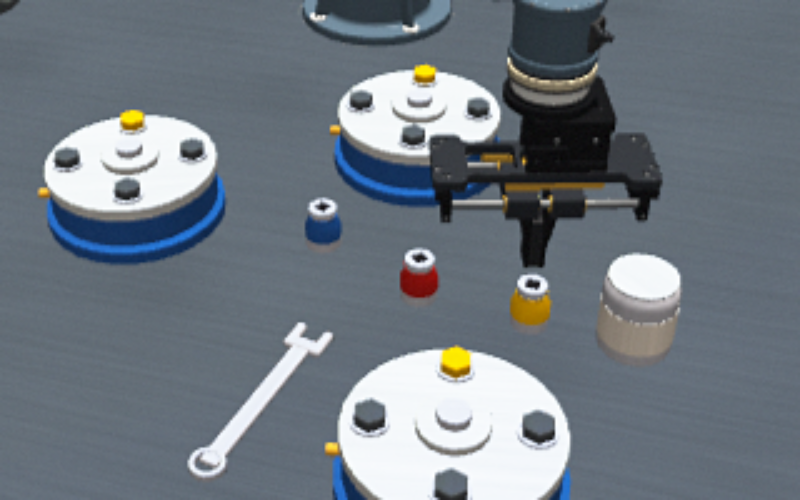

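The fingertips hover just above the yellow-banded socket and nothing has moved. I held there about 2 s, so next I rise and move to the yellow bolt.

apply_moves([
  [1,[0,0,0.03],[0,0,0]],
  [1,[0,0,0.06],[0,0,0]],
  [1,[0,0,0.09],[0,0,0]],
  [1,[0,0,0.12],[0,0,0]],
  [1,[0,-0.02,0.14],[0,0,0]],
  [1,[-0.01,-0.05,0.15],[0,0,0]],
  [1,[-0.02,-0.08,0.15],[0,0,0]],
  [1,[-0.03,-0.11,0.15],[0,0,0]],
  [1,[-0.04,-0.145,0.15],[0,0,0]],
  [1,[-0.05,-0.18,0.15],[0,0,0]],
])

```text
t: 6.83
position: [0.5361, 0.1285, 0.2398]
tool_rot: [3.109, 0.451, 0.001]
contact_force: [-0.5, -0.3, 0.0]
width: 0.0004
```

apply_moves([
  [1,[-0.01,-0.03,0],[0,0,0]],
  [1,[-0.02,-0.06,0],[0,0,0]],
  [1,[-0.03,-0.09,0],[0,0,0]],
  [1,[-0.04,-0.12,0],[0,0,0]],
  [1,[-0.05,-0.15,0],[0,0,0]],
  [1,[-0.06,-0.18,0],[0,0,0]],
  [1,[-0.07,-0.21,0],[0,0,0]],
  [1,[-0.07,-0.24,0],[0,0,0]],
  [1,[-0.072,-0.265,0],[0,0,0]],
  [1,[-0.072,-0.275,0],[0,0,0]],
])

```text
t: 7.67
position: [0.465, -0.1487, 0.24]
tool_rot: [3.108, 0.444, 0.002]
contact_force: [0.3, -0.0, -0.5]
width: 0.0003
```

apply_moves([
  [1,[0,0,-0.01],[0,0,0]],
  [1,[0,0,-0.02],[0,0,0]],
  [1,[0,0,-0.03],[0,0,0]],
  [1,[0,0,-0.03],[0,0,0]],
  [1,[0,0,-0.03],[0,0,0]],
])

```text
t: 8.08
position: [0.4646, -0.1448, 0.2093]
tool_rot: [-3.108, -0.449, 0.002]
contact_force: [0.6, 0.2, 0.9]
width: 0.0007
```

```bash
python3 - <<'E'
from plant import *
from h import *
o=observe();m=camera_model('wrist');p,z=camera('wrist');cv2.imwrite('pics/w2.png',p[:,:,::-1])
print(o['position'],[proj(m,np.array(x)).round(1) for x in ([.4643,-.1467,.079],[.5826,-.0974,.079])])
for c,a in blobs(p,(18,130,110),(34,255,255)): print(c,a,ray(m,*c,.078))
E
```

```text
[ 0.46455066 -0.14482489  0.20929497] [array([259.9, 189.2]), array([245.1,  55.8])]
[260.9 187.4] 435 [ 0.46618224 -0.14728665  0.078     ]
[ 87.6 210.5] 87 [0.38762827 0.02573681 0.078     ]
[272.7 275.8] 140 [ 0.366329   -0.19160405  0.078     ]
[244.1 276.3] 134 [ 0.35609957 -0.15954886  0.078     ]
```

View pics/w2.png

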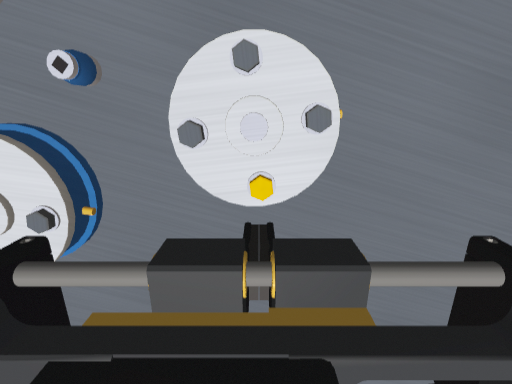

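The wrist view puts the yellow bolt at (261,187), against (260,189) predicted. The dark bolt across from it is at (245,56), as predicted. I'll go down to TCP z≈0.122.

apply_moves([
  [1,[0,-0.001,-0.02],[0,0,0]],
  [1,[0,-0.002,-0.04],[0,0,0]],
  [1,[0,-0.002,-0.06],[0,0,0]],
  [1,[0,-0.002,-0.075],[0,0,0]],
  [1,[0,-0.002,-0.085],[0,0,0]],
  [1,[0,-0.002,-0.087],[0,0,0]],
  [1,[0,-0.002,-0.087],[0,0,0]],
  [1,[0,-0.002,-0.087],[0,0,0]],
  [1,[0,-0.002,-0.087],[0,0,0]],
  [1,[0,-0.002,-0.087],[0,0,0]],
])

```text
t: 8.97
position: [0.4655, -0.1477, 0.1235]
tool_rot: [3.108, 0.449, 0.003]
contact_force: [0.4, 0.4, -0.1]
width: 0.0002
```

apply_moves([
  [1,[0,0,0],[0,0,0]],
  [1,[0,0,0],[0,0,0]],
  [1,[0,0,0],[0,0,0]],
  [1,[0,0,0],[0,0,0]],
  [1,[0,0,0],[0,0,0]],
  [1,[0,0,0],[0,0,0]],
  [1,[0,0,0],[0,0,0]],
  [1,[0,0,0],[0,0,0]],
  [1,[0,0,0],[0,0,0]],
  [1,[0,0,0],[0,0,0]],
])

```text
t: 9.8
position: [0.4648, -0.1474, 0.1225]
tool_rot: [-3.109, -0.449, 0.0]
contact_force: [-0.4, 0.4, 0.3]
width: 0.0002
```

apply_moves([
  [1,[0,0,0],[0,0,0]],
  [1,[0,0,0],[0,0,0]],
  [1,[0,0,0],[0,0,0]],
  [1,[0,0,0],[0,0,0]],
  [1,[0,0,0],[0,0,0]],
  [1,[0,0,0],[0,0,0]],
  [1,[0,0,0],[0,0,0]],
  [1,[0,0,0],[0,0,0]],
  [1,[0,0,0],[0,0,0]],
  [1,[0,0,0],[0,0,0]],
])

```text
t: 10.63
position: [0.4648, -0.1474, 0.1226]
tool_rot: [-3.109, -0.449, -0.0]
contact_force: [0.4, -0.7, 1.3]
width: 0.0004
```

```bash
python3 - <<'E'
from plant import *
import cv2
ps,_=camera('scene');cv2.imwrite('pics/s3.png',cv2.resize(ps[120:320,130:450,::-1],None,fx=2.5,fy=2.5))
E
```

```text
(no output)
```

View pics/s3.png

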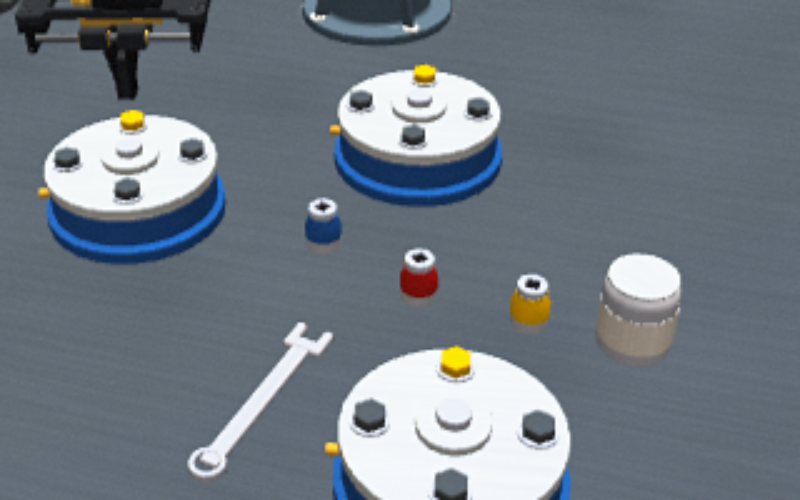

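The fingertips hover above the yellow bolt and I held about 2 s. Next I go up, over the shaft, and across.

apply_moves([
  [1,[0,0,0.03],[0,0,0]],
  [1,[0,0,0.06],[0,0,0]],
  [1,[0.005,0.002,0.08],[0,0,0]],
  [1,[0.03,0.012,0.08],[0,0,0]],
  [1,[0.055,0.024,0.08],[0,0,0]],
  [1,[0.08,0.035,0.08],[0,0,0]],
  [1,[0.105,0.045,0.08],[0,0,0]],
  [1,[0.117,0.05,0.08],[0,0,0]],
  [1,[0.117,0.05,0.08],[0,0,0]],
  [1,[0.117,0.05,0.08],[0,0,0]],
])

```text
t: 11.52
position: [0.5814, -0.0971, 0.2021]
tool_rot: [-3.109, -0.451, 0.002]
contact_force: [-0.9, 0.4, -0.2]
width: 0.0004
```

```bash
python3 - <<'E'
from plant import *
from h import *
o=observe();m=camera_model('wrist');p,z=camera('wrist');cv2.imwrite('pics/w3.png',p[:,:,::-1])
print(o['position'],proj(m,np.array([.5826,-.0974,.079])).round(1))
E
```

```text
[ 0.58142764 -0.09706591  0.20206878] [258.7 189.5]
```

View pics/w3.png

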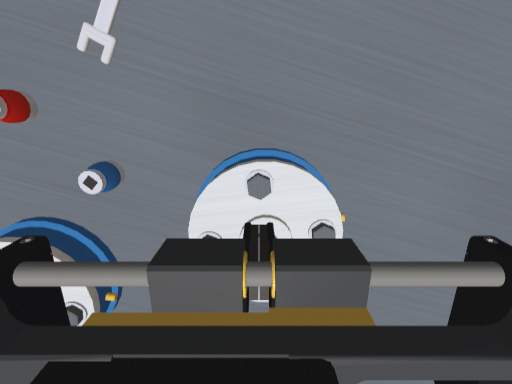

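The wrist view shows the bolt across at (259,185), against (259,189) predicted, so it lies about 3 mm farther out. I'll go down with +3 mm in x.

apply_moves([
  [1,[0.003,0,-0.02],[0,0,0]],
  [1,[0.003,0,-0.04],[0,0,0]],
  [1,[0.003,0,-0.06],[0,0,0]],
  [1,[0.003,0,-0.07],[0,0,0]],
  [1,[0.003,0,-0.08],[0,0,0]],
  [1,[0.003,0,-0.08],[0,0,0]],
  [1,[0.003,0,-0.08],[0,0,0]],
  [1,[0.003,0,-0.08],[0,0,0]],
  [1,[0.003,0,-0.08],[0,0,0]],
  [1,[0.003,0,-0.08],[0,0,0]],
])

```text
t: 12.4
position: [0.5855, -0.0977, 0.1236]
tool_rot: [3.108, 0.449, 0.003]
contact_force: [0.6, -0.4, 0.2]
width: 0.0005
```

apply_moves([
  [1,[0,0,0],[0,0,0]],
  [1,[0,0,0],[0,0,0]],
  [1,[0,0,0],[0,0,0]],
  [1,[0,0,0],[0,0,0]],
  [1,[0,0,0],[0,0,0]],
  [1,[0,0,0],[0,0,0]],
  [1,[0,0,0],[0,0,0]],
  [1,[0,0,0],[0,0,0]],
  [1,[0,0,0],[0,0,0]],
  [1,[0,0,0],[0,0,0]],
])

```text
t: 13.23
position: [0.5848, -0.0974, 0.1225]
tool_rot: [-3.109, -0.449, 0.0]
contact_force: [0.4, -0.2, -0.2]
width: 0.0005
```

apply_moves([
  [1,[0,0,0],[0,0,0]],
  [1,[0,0,0],[0,0,0]],
  [1,[0,0,0],[0,0,0]],
  [1,[0,0,0],[0,0,0]],
  [1,[0,0,0],[0,0,0]],
  [1,[0,0,0],[0,0,0]],
  [1,[0,0,0],[0,0,0]],
  [1,[0,0,0],[0,0,0]],
  [1,[0,0,0],[0,0,0]],
  [1,[0,0,0],[0,0,0]],
])

```text
t: 14.07
position: [0.5848, -0.0974, 0.1225]
tool_rot: [-3.109, -0.449, -0.0]
contact_force: [0.2, -0.4, 0.6]
width: 0.0002
```

```bash
python3 - <<'E'
from plant import *
import cv2
ps,_=camera('scene');cv2.imwrite('pics/s4.png',cv2.resize(ps[120:320,130:450,::-1],None,fx=2.5,fy=2.5))
o=observe();print(o['t'],o['position'],o['contact_force'])
E
```

```text
14.1167 [ 0.58483332 -0.09742656  0.12253965] [-0.22071289  0.07379831  0.50077212]
```

View pics/s4.png

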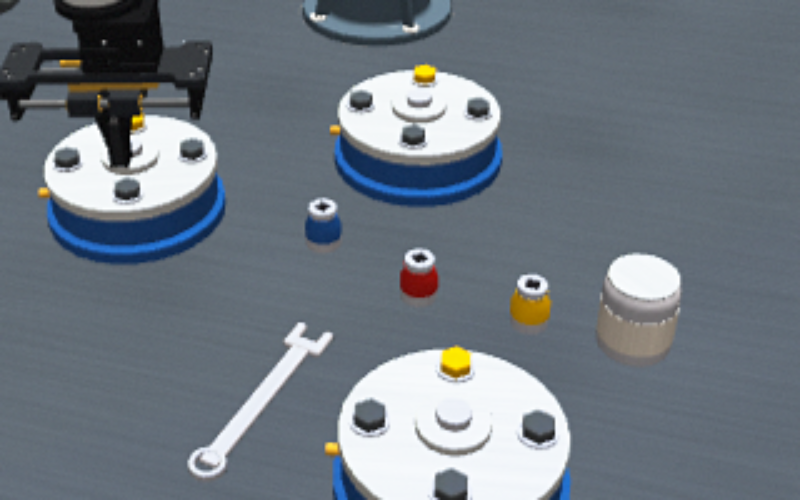

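The fingertips hover just above the bolt across, and every loose item sits where it was. I held about 2 s, so I'm handing in.

```bash
python3 -c "
from plant import *
print(sign_off())"
```

```text
the job is handed in; nothing more can be done
None
```

I pointed with closed fingers for about 2 s each at the yellow-banded socket, the yellow-painted bolt on the rightmost housing, and the dark bolt diagonally across from it. The arm finished over that last bolt, and I handed in at about 14 s of the 42 s allowed. No verdict was reported.

- **Aim:** At each stop the grasp point was within about 3 mm sideways of my estimate of the target and about 45 mm above its top, so the fingertips were about 26 mm above it.
- **Camera agreement:** Wrist views taken before each descent matched the top-view estimates to 1–2 pixels for the first two targets. For the last bolt they disagreed by about 4 pixels (2–3 mm), which I corrected by 3 mm in x.
- **Contact:** The force readings stayed at noise level, at most about 1.3 N on an axis. That is too coarse to rule out a 0.3 N touch. By eye, the scene pictures showed a gap at each target, and the sockets, wrench and tin unmoved at the end.

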